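# Take the flat battery out of the kitchen clock

## Robot

A 6-joint arm with a two-finger parallel gripper is mounted at the origin on a cart in front of the work surface, level with it; the furniture and walls round the work are solid. World frame = base frame: x ahead of the robot, y to its left, z up, the work surface at z = 0. Lengths are in mm, angles in degrees, forces in N, time in s.
With the tool pointing down it reaches from about 300 to 850 mm from the base axis. Payload 4.2 kg.
Tool frame: the origin (TCP) lies at the very end of the fingers, on their centre line; the grasp point (between the pads) lies 19 mm behind it; x points along the fingers, y is the direction in which the jaws open and shut, and the axes are right-handed (so a half turn about x gives the same grasp; the last joint's range is limited). The gripper opens to 91 mm and grips with 3 to 60 N. Pads are 32 mm wide; open, the fingers measure 118 mm over their backs; the gripper's body (76 mm by 178 mm) begins 60 mm behind the grasp point.
Start: joints at [72.594, 18.312, 89.639, -0, 72.044, -1.146], TCP at [161.005, 552.015, 213.976] pointing down, gripper open.
Joint ranges: [-177.97, 177.97], [-48.28, 115.42], [12.27, 149.76], [-77.06, 257.06], [2.81, 150.46], [-146.56, 146.56]. Speed limits (degrees/s): [147.25, 147.25, 180, 180, 180, 180].

## Interface

Orientations are given as a 3x3 rotation matrix whose columns are the frame's x, y, z axes.
In Python, from station import ctrl gives the robot as it stands.
- The arm moves only by the tool play_rows, never from a script. Its argument "moves" is one flat list of numbers, 7 for each row, row after row: the shift along the tool's x, y, z in m, then the turn, a rotation vector about the tool's x, y, z in degrees, then the finger opening in m, from 0 to 0.0912. A call has 1 to 20 rows; each row shifts and turns the commanded pose from where the row before left it, along the tool's axes as they then stand; what a row does not reach is not made up. A row lasts 1/8 s, in which the tool goes at most 62.5 mm and 10.7 degrees, less where a joint would pass 70% of its speed; a pose out of reach is approached as far as the arm can. A call with a gripper value outside its range is refused whole. The fingers move at their own pace and stop on an object; "force" is the grip in N (left out, the last holds). Time passes only in rows, so rows that do not move let the fingers close. It gives the time, the measured TCP pose, the force and the opening at its end, in the units of the state.
- ctrl.get_obs(): the state, without advancing time (a new reading comes with each control period).
- ctrl.grab_frame(name): name is "scene" or "top"; returns a dict with "color" (420x560x3 uint8, red, green, blue), "z_map" (420x560 float32, mm along the optical axis (not along the pixel's ray), 0 where there is no reading), "camera_matrix" (3x3 intrinsics, pixels), "k1" (the pictures are not rectified: a ray, as slopes to the right and down, at radius r is drawn at 1 + k1 r^2 times it, then the intrinsics apply), "T" (4x4, takes a point from camera to world coordinates). Camera axes: x right, y down, z forward; pixel columns grow to the right and rows downward; lengths in mm; the calibration is good to about 2 mm. A picture is of the moment at which its call begins.
- ctrl.finish_job(): hands the job in, once; it reports no verdict.
Trained networks look in the newest picture that a camera, given by its name, has taken for a name from the list of things; names that differ only in an ending like _2 or _b are one class to them, and where a whole thing is asked for, a point or a joint stands for the part that bears it (a point fixed in the world has none). Each returns a list of dicts, best first, with "conf" (0 to 1); they miss things now and then, are a little off and sometimes report something else, mostly with a low value. They report only what shows in the picture. A call takes as long as a camera call. They do not tell look-alikes from the thing itself.
- ctrl.silhouettes(camera, name): "pixels" (420x560 bool, what is visible of it) and "uv" ([column, row] in pixels, amid what is visible of it).
- ctrl.landmark_of(camera, name): "uv" ([column, row] in pixels: a listed point, or the origin of a listed thing).
The state is a dict: "time_s": time; "qpos": joint angles; "dq": joint speeds; "joint_torque": joint torques, N m; "tcp_pos": TCP position; "tool_rot": TCP orientation; "wrist_force": force on the tool from outside, world axes, zero at the start; "ft_torque": the same for the moment, N m; "gripper_width": finger opening in mm.
Only numpy, scipy, OpenCV 4.12 (cv2) and the standard library are available. Lean on these libraries where they do the work, as an engineer would, in place of code of your own. Each camera call takes 0.05 s, during which the arm holds its last target.

## Task

The kitchen clock has gone blank. Squeeze the two side tabs of its battery cover together to unsnap it, lift the cover off and lay it flat on the worktop, outer side up; then take the flat battery out of the clock and put it in the white bowl. Set both down gently, without dropping them, and leave the bowl, the mug, the salt shaker and the new battery where they stand.

Things in the scene. Friction and masses are not known exactly. Their poses are not given: they have to be found in the camera images.
- clock: Light warm-grey digital clock, screen blank, turned so that its back faces the left; stands firm. Origin: on the worktop under its middle; x from its back to its screen (yaw -0.85 to -1.45: the screen faces right), z up. Behind the screen is a wedge foot 150 mm wide (y). The foot's flat top, the deck, slopes 30 degrees: 10 mm high at x = -85 mm, 78 mm high at x = +33 mm. The battery bay is in the deck.
- screen_top (a point): Middle of the top edge of the screen panel's back face, at (-17, 0, 186) mm in the clock's frame. The panel (190 mm wide, 17 thick) leans back 25 degrees: its back face runs straight from x = +70 mm at the worktop to this edge. So it hangs over the bay, and a gripper coming straight down would strike it; along the deck's normal there is about 70 mm free between the bay's centre and it.
- bay (a point): Centre of the battery bay, in the plane of the deck, at (-29.6, 0, 42.0) mm in the clock's frame. The deck's outward normal is (-0.5, 0, 0.866) in the clock's frame. The bay is an opening 66 mm up the slope by 52 mm across (y); in it the flat battery lies in an open cradle.
- cover: Snap-fit battery cover: mid-grey cap, 73 (x) by 50 (y) by 33 mm, 65 g, with a teal ribbed tab on each side (59 mm over both). Origin: centre of its underside; z out through its top. Fitted: z along the deck's normal, x up the slope, origin 7 mm below the deck. With both tabs pressed 3 mm or more it comes off straight along z (first 7 mm guided, 1 mm play); else it stays locked.
- pad_left (a point): Middle of the outer face of the tab on the cover's +y side; it moves in with the tab. The face is 36 mm long (x) and 18 mm high: fitted, 3 to 21 mm above the deck. At rest 29.5 mm from the cover's middle plane, fully pressed 24.5 mm. The cover can be carried by its pressed tabs.
- pad_right (a point): The same for the tab on the cover's -y side.
- tab_left (a joint): How far the tab on the cover's +y side is pressed inwards, m: 0 at rest, 0.005 fully pressed. Sprung: 2 N starts it, 7 N presses it fully.
- tab_right (a joint): The same for the tab on the cover's -y side.
- old_cell: The flat battery: cylinder 26 mm in diameter, 50 mm long, 65 g, dark blue with a gold band. Origin at its centre, x along its axis. At first hidden under the cover, loose in the cradle, axis up the slope, centre 8 mm above the deck; uncovered it stands 21 mm proud of the deck and can be pinched across (along the clock's y). Contacts 1 mm off its ends reach 9 mm above the deck: lift along the normal.
- dip_bowl: White round bowl for the flat battery, 115 mm across the rim, 56 mm high; origin: centre of its underside. Inner floor 12 mm up and about 40 mm across, the wall flaring to about 105 mm inside the rim. Loose, 170 g. Stands left or right of the clock; the worktop in front of it (towards the robot) is bare.
- mug_tea: Mug, 89 x 120 x 98 mm with its handle, white outside and red-brown inside; bystander. Stands on the other side of the clock from the bowl. Origin: under its middle.
- salt_shaker: Grey salt shaker, 44 mm across, 90 mm high; bystander behind, on the left. Origin: centre of its underside.
- new_cell: New battery that looks like the flat one, standing on end behind, on the right; 26 mm in diameter, 50 mm high; bystander. Origin: centre of its underside.
Not all that is in view belongs to the job. What is shaped like the cover but blue is not meant. Of the things shaped like the dip_bowl, the white one is meant.

How it is judged:
By the outcome, as a careful person would: the job done as asked, in the order asked, and still so for the second after the job is handed in, with the robot touching nothing.
It also fails if it takes over 72 s, if anything falls off the work surface, if the arm or the gripper's body presses on something with over 40 N, if the wrist force passes 120 N, or if a joint passes its speed limit or range.

## Working session

There is one attempt and no reset: what is moved stays moved. The work goes in short steps, Python scripts to look and compute and a tool call to move; the robot and the scene stay as the last step left them, time stands still between calls to the robot, and variables do not carry over. Pictures are saved under pics/ and viewed, and the job is handed in when it is done.

Besides the shell and the picture viewer there is one more tool, called as name(argument=value, ...) on one line, values as JSON. play_rows: Moves the arm, as the interface text tells. Its arguments: {"type":"object","properties":{"moves":{"type":"array","items":{"type":"number"}},"force":{"type":"number"}},"required":["moves"]}

```bash
ls; mkdir -p pics; cat > h.py <<'E'
import numpy as np, cv2
from station import ctrl
def snap(cam,fn):
    f=ctrl.grab_frame(cam); cv2.imwrite('pics/'+fn,f['color'][:,:,::-1]); return f
def ray(f,uv):
    K=f['camera_matrix'];d=np.array([(uv[0]-K[0,2])/K[0,0],(uv[1]-K[1,2])/K[1,1]])
    s=d.copy()
    for _ in range(20): s=d/(1+f['k1']*(s@s))
    return np.array([s[0],s[1],1.])
def px2w(f,uv,z=None):
    r=ray(f,uv)
    if z is None: z=f['z_map'][int(round(uv[1])),int(round(uv[0]))]
    return (f['T']@np.append(r*z,1))[:3]
def atz(f,uv,h):
    r=f['T'][:3,:3]@ray(f,uv); o=f['T'][:3,3]; return o+r*(h-o[2])/r[2]
def proj(f,P):
    T=f['T'];p=T[:3,:3].T@(np.asarray(P)-T[:3,3]);s=p[:2]/p[2];s=s*(1+f['k1']*(s@s));K=f['camera_matrix']
    return np.array([K[0,0]*s[0]+K[0,2],K[1,1]*s[1]+K[1,2]])
def cloud(f):
    K=f['camera_matrix'];h,w=f['z_map'].shape
    u,v=np.meshgrid(np.arange(w),np.arange(h))
    d=np.stack([(u-K[0,2])/K[0,0],(v-K[1,2])/K[1,1]],-1);s=d.copy()
    for _ in range(20): s=d/(1+f['k1']*(s**2).sum(-1,keepdims=True))
    z=f['z_map'];p=np.stack([s[...,0]*z,s[...,1]*z,z],-1)
    return p@f['T'][:3,:3].T+f['T'][:3,3]
E
python3 - <<'E'
from h import *
for c in ('scene','top'):
    f=snap(c,c+'1.png'); print(c,f['T'].round(3).tolist(),f['camera_matrix'].tolist(),f['k1'])
    for n in ['clock','cover','dip_bowl','mug_tea','salt_shaker','new_cell']:
        for d in ctrl.silhouettes(c,n)[:3]: 
            uv=d['uv'];print(n,round(d['conf'],2),np.round(uv),d['pixels'].sum(),px2w(f,uv).round())
    for n in ['screen_top','bay','pad_left','pad_right','cover','clock']:
        for d in ctrl.landmark_of(c,n)[:2]:
            uv=d['uv'];print('L',n,round(d['conf'],2),np.round(uv),px2w(f,uv).round())
print(ctrl.get_obs())
E
```

```text
pics
scene [[0.724, -0.498, 0.477, -29.287], [-0.69, -0.518, 0.506, -747.186], [-0.004, -0.696, -0.718, 1070.249], [0.0, 0.0, 0.0, 1.0]] [[455.9815521991982, 0.0, 279.43921535106534], [0.0, 455.9815521991982, 211.06208999776987], [0.0, 0.0, 1.0]] -0.05164293002253702
clock 0.69 [279. 256.] 3918 [ 491. -193.  112.]
cover 0.53 [253. 259.] 32 [ 461. -117.   55.]
dip_bowl 0.89 [266. 200.] 833 [674.  64.  14.]
dip_bowl 0.62 [362. 316.] 1480 [ 565. -433.   12.]
mug_tea 0.75 [206. 176.] 779 [582. 258.  54.]
mug_tea 0.18 [371. 271.] 138 [ 678. -367.   39.]
salt_shaker 0.51 [254. 174.] 232 [700. 152.  59.]
new_cell 0.61 [371. 270.] 140 [ 679. -367.   42.]
new_cell 0.49 [210. 176.] 811 [589. 249.  54.]
L screen_top 0.72 [267. 222.] [619.  -1.  -3.]
L screen_top 0.58 [362. 325.] [ 544. -450.   13.]
L bay 0.91 [264. 257.] [ 438. -192.  154.]
L pad_left 0.46 [214. 254.] [410.   2.  16.]
L pad_right 0.6 [262. 258.] [ 435. -191.  150.]
L pad_right 0.55 [259. 258.] [ 423. -191.  163.]
L cover 0.83 [214. 252.] [412.   5.  23.]
L cover 0.55 [263. 259.] [ 434. -194.  151.]
L clock 0.77 [274. 268.] [ 45
[... 1246 characters left out ...]
84e-04,
        7.20439931e+01, -1.14612992e+00]), 'dq': array([ 0.01870741, -0.05834505, -0.00747554, -0.00101839,  0.04010262,
        0.03677084]), 'joint_torque': array([ 6.45546352e-04, -4.12361419e+01, -2.32222742e+01,  7.29673519e-02,
        3.76568595e-02, -1.10926035e-05]), 'tcp_pos': array([161.00698111, 552.00981607, 213.96944386]), 'tool_rot': array([[ 1.77323019e-05,  2.80008001e-01,  9.59997666e-01],
       [ 7.22537751e-05,  9.59997664e-01, -2.80008001e-01],
       [-9.99999997e-01,  7.43286419e-05, -3.20866673e-06]]), 'wrist_force': array([ 0.61112218, -0.25106685,  0.00764278]), 'ft_torque': array([-0.02984575, -0.03847913,  0.01123466]), 'gripper_width': 91.45005724614222}
```

```bash
python3 - <<'E'
import cv2
a=cv2.imread('pics/top1.png')
cv2.imwrite('pics/top1c.png',cv2.resize(a[140:340,130:450],(800,500),interpolation=cv2.INTER_CUBIC))
E
```

```text
(no output)
```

View pics/scene1.png

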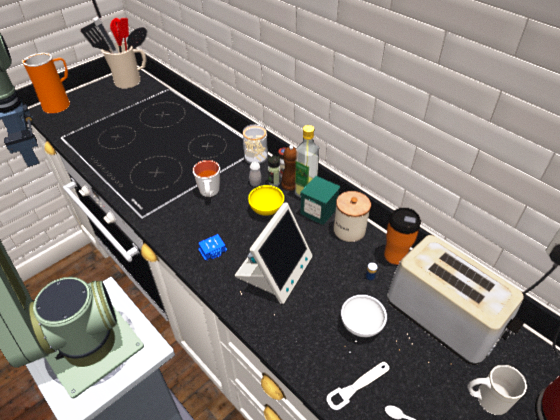

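View pics/top1c.png

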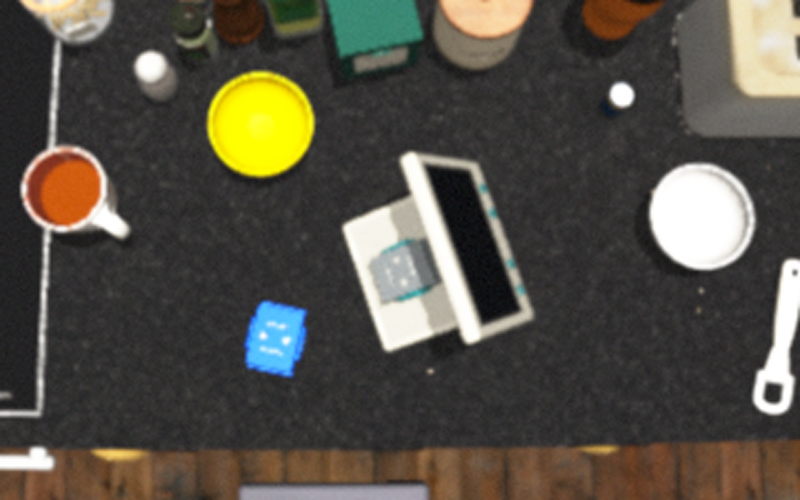

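```bash
cat > fit.py <<'E'
from h import *
from scipy.optimize import least_squares
s30=.5;c30=3**.5/2
def boxd(P,c,R,h):
    q=np.abs((P-c)@R)-h
    return np.linalg.norm(np.maximum(q,0),axis=-1)+np.minimum(q.max(-1),0)
Rd=np.array([[c30,0,-s30],[0,1,0],[s30,0,c30]])
up=np.array([-87,0,186.])/np.hypot(87,186); nb=np.array([-up[2],0,up[0]]) # normal of back face (toward -x)
Rp=np.stack([nb,[0,1,0],up],1)
L=np.hypot(87,186)
def model(P):
    bay=np.array([-29.6,0,42.]);n=Rd[:,2]
    cover=boxd(P,bay+n*(9.5),Rd,np.array([36.5,25,16.5]))
    # deck slab: slope -64 .. 72
    a=np.array([-85,0,10.]);b=np.array([33,0,78.]);m=(a+b)/2
    deck=boxd(P,m-n*8,Rd,np.array([np.hypot(118,68)/2,75,8.]))
    pc=np.array([70,0,0])+up*L/2-nb*8.5
    pan=boxd(P,pc,Rp,np.array([8.5,95,L/2]))
    return np.minimum(np.minimum(cover,deck),pan)
def loc(P,p):
    c,s=np.cos(p[2]),np.sin(p[2]);d=P-np.array([p[0],p[1],p[3]])
    return np.stack([c*d[:,0]+s*d[:,1],-s*d[:,0]+c*d[:,1],d[:,2]],1)
if __name__=='__main__':
    from scipy.ndimage import binary_erosion
    Ps=[]
    for c in('top','scene'):
        f=ctrl.grab_frame(c);C=cloud(f);d=ctrl.silhouettes(c,'clock')
        m=d[0]['pixels']
        if c=='top':
            for dd in ctrl.silhouettes(c,'cover'):
                if dd['uv'][0]>270: m=m|dd['pixels']
        m=binary_erosion(m,iterations=1)&(f['z_map']>0)
        P=C[m];P=P[P[:,2]>8];print(c,len(P));Ps.append(P)
        best=None
        for nm,Q in(((c,P),) if c=='top' else ((c,P),('both',np.vstack(Ps)))):
          for y0 in(-.85,-1.15,-1.45):
            r=least_squares(lambda p:model(loc(Q,p)),[530,-140,y0,0],loss='soft_l1',f_scale=3)
            print(nm,r.x.round(3),r.cost/len(Q), np.median(np.abs(r.fun)))
        np.save('P_'+c+'.npy',P)
E
python3 fit.py
```

```text
top 3647
top [ 5.06852e+02 -1.49806e+02 -1.24600e+00  8.40000e-02] 1.1072487896768757 0.8917001063579502
top [ 5.06852e+02 -1.49806e+02 -1.24600e+00  8.40000e-02] 1.1072487896768761 0.8917001094134296
top [ 510.847 -162.772   -1.247    8.191] 4.396850282268839 1.6620389425691506
scene 3602
scene [ 510.89  -165.258   -1.256    6.162] 3.6018615858001253 1.3418008410733377
scene [ 506.934 -151.207   -1.247   -1.996] 2.353670060600224 1.1383355767338514
scene [ 506.934 -151.207   -1.247   -1.996] 2.353670060599806 1.1383356699976162
both [ 5.06711e+02 -1.50193e+02 -1.24500e+00 -1.76000e-01] 1.8173960402975935 0.991135399098459
both [ 5.06711e+02 -1.50193e+02 -1.24500e+00 -1.76000e-01] 1.8173960402975948 0.9911353979601323
both [ 5.06711e+02 -1.50193e+02 -1.24500e+00 -1.76000e-01] 1.8173960402975937 0.991135400645275
```

```bash
cat > tgt.py <<'E'
from h import *
from scipy.spatial.transform import Rotation as Ro
X,Y,TH=506.8,-150.0,-1.246
ex=np.array([np.cos(TH),np.sin(TH),0]);ey=np.array([-np.sin(TH),np.cos(TH),0]);ez=np.array([0,0,1.])
O=np.array([X,Y,0]);W=lambda x,y,z:O+ex*x+ey*y+ez*z
n=-.5*ex+.866025*ez; up=.866025*ex+.5*ez; bay=W(-29.6,0,42)
RT=np.stack([-n,ey,np.cross(-n,ey)],1)
def go(p,R):
    o=ctrl.get_obs();R0=o['tool_rot'];d=R0.T@(np.asarray(p)-o['tcp_pos']);rv=Ro.from_matrix(R0.T@R).as_rotvec(degrees=True)
    print('shift mm',d.round(1),'turn',rv.round(2),'norm',round(np.linalg.norm(rv),1),'| then shift in new axes',(R.T@(np.asarray(p)-o['tcp_pos'])).round(1))
E
python3 - <<'E'
from tgt import *
f=snap('top','t2.png');C=cloud(f);g=ctrl.grab_frame('scene')
print('bay',bay,'n',n)
a=f['color'][:,:,::-1].copy()
for P in [bay, W(-17,0,186),W(-17,95,186),W(-17,-95,186),W(-85,75,10),W(-85,-75,10),bay+n*12+ey*29.5,bay+n*12-ey*29.5,bay+n*26+up*36.5+ey*25,bay+n*26-up*36.5+ey*25,bay+n*26-up*36.5-ey*25]:
    u=proj(f,P);a=cv2.drawMarker(a,tuple(int(v) for v in u.round()),(0,0,255),0,3,1)
cv2.imwrite('pics/ov.png',cv2.resize(a[200:300,240:360],(800,666)[:1]+(600,) ,interpolation=cv2.INTER_CUBIC))
for fr,nm in((f,'top'),(g,'scene')):
    Cc=cloud(fr);m=(Cc[...,0]>480)&(Cc[...,0]<660)&(Cc[...,1]<-370)&(Cc[...,1]>-550)&(Cc[...,2]>6)&(fr['z_map']>0)&(Cc[...,2]<70)
    P=Cc[m];rim=P[P[:,2]>50]
    A=np.c_[2*rim[:,:2],np.ones(len(rim))];s=np.linalg.lstsq(A,(rim[:,:2]**2).sum(1),rcond=None)[0]
    print(nm,len(P),'rim',s[:2],np.sqrt(s[2]+s[0]**2+s[1]**2),P[:,2].max())
    r=np.hypot(P[:,0]-s[0],P[:,1]-s[1])
    for k in range(0,64,4):
        q=P[(r>=k)&(r<k+4),2]
        if len(q):print(k,len(q),q.mean().round(1),q.std().round(1))
for d in ctrl.silhouettes('scene','mug_tea')[:1]: pass
m=(C[...,0]>480)&(C[...,0]<650)&(C[...,1]>150)&(C[...,1]<330)&(C[...,2]>10)&(f['z_map']>0);P=C[m];print('mug',P.min(0),P.max(0))
m=(C[...,0]>350)&(C[...,0]<480)&(C[...,1]>-30)&(C[...,1]<90)&(C[...,2]>10)&(f['z_map']>0);P=C[m];print('blue',P.min(0),P.max(0))
m=(C[...,0]>590)&(C[...,0]<740)&(C[...,1]>-30)&(C[...,1]<130)&(C[...,2]>10)&(f['z_map']>0);P=C[m];print('yel',P.min(0),P.max(0))
b=(abs(C[...,2])<6)&(f['z_map']>0);print('table xmin',np.percentile(C[b][:,0],[0,1]))
go(bay+n*150,RT)
E
```

```text
bay [ 497.35417326 -121.94761405   42.        ] n [-0.15955788  0.47385787  0.866025  ]
top 1573 rim [ 577.11999795 -462.0153987 ] 71.18801330587937 69.79077971251331
0 5 16.8 2.0
4 22 16.8 3.3
8 36 18.4 4.7
12 49 19.4 6.2
16 72 22.8 9.3
20 92 30.3 15.2
24 95 26.6 14.2
28 89 27.5 15.4
32 74 23.7 13.8
36 81 23.3 13.9
40 81 23.5 13.2
44 81 24.0 13.7
48 75 22.9 13.6
52 72 24.6 13.7
56 71 25.6 13.5
60 71 24.0 11.5
scene 1977 rim [ 575.92114926 -475.08693487] 74.12485533263505 69.8411394842858
0 9 22.1 2.6
4 21 24.1 4.7
8 46 26.2 8.9
12 58 31.7 14.8
16 54 27.4 14.6
20 57 25.9 14.7
24 59 23.5 12.4
28 66 24.1 14.8
32 61 23.7 15.2
36 66 22.9 14.9
40 68 22.6 14.9
44 79 22.7 13.6
48 73 24.9 15.4
52 72 25.4 15.7
56 81 25.6 14.5
60 78 27.5 15.2
mug [499.26388023 186.02675888  10.21706164] [641.38028003 322.12617914 100.63218919]
blue [384.95473209  -3.65315349  10.0444313 ] [459.29494209  61.34833315  38.15139016]
yel [601.82254638 -10.75442181  10.00094049] [713.02849771 103.13007195  59.35674662]
table xmin [31.08749439 83.33867268]
shift mm [  42.  -491.3  468.7] turn [ 53.83 -27.63 -14.43] norm 62.2 | then shift in new axes [372.  103.7 560.1]
```

View pics/ov.png

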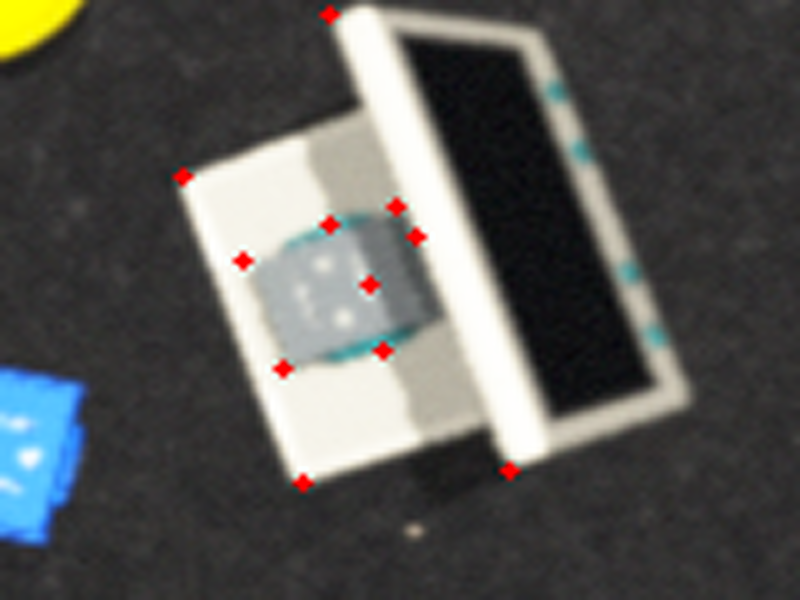

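```bash
python3 - <<'E'
from tgt import *
from scipy.ndimage import binary_erosion
from scipy.optimize import least_squares
for c in('top','scene'):
    f=ctrl.grab_frame(c);C=cloud(f)
    d=[d for d in ctrl.silhouettes(c,'dip_bowl') if d['uv'][0]>330][0]
    m=d['pixels']&(f['z_map']>0);P=C[m];print(c,m.sum())
    # rim by silhouette: project circle z=56 r=57.5
    cs=cv2.findContours(d['pixels'].astype(np.uint8),0,1)[0];k=max(cs,key=len)[:,0,:].astype(float)
    Q=np.array([atz(f,u,56) for u in k])
    r=least_squares(lambda p:np.hypot(Q[:,0]-p[0],Q[:,1]-p[1])-57.5,[560,-460],loss='soft_l1',f_scale=2)
    print('rim sil',r.x,np.abs(r.fun).mean())
    top=P[(P[:,2]>50)&(P[:,2]<60)];A=np.c_[2*top[:,:2],np.ones(len(top))];s=np.linalg.lstsq(A,(top[:,:2]**2).sum(1),rcond=None)[0];print('rim cloud',s[:2],len(top))
    rr=np.hypot(P[:,0]-r.x[0],P[:,1]-r.x[1])
    for k in range(0,60,4):
        q=P[(rr>=k)&(rr<k+4),2]
        if len(q):print(k,len(q),np.median(q).round(1),q.std().round(1))
    for d in ctrl.landmark_of(c,'dip_bowl')[:2]: print(d['uv'],atz(f,d['uv'],0))
E
```

```text
top 1293
rim sil [ 549.16458056 -439.38319529] 1.6529221647081007
rim cloud [ 550.08968285 -441.35167148] 141
0 6 9.6 1.8
4 19 10.8 2.0
8 29 9.6 2.1
12 38 10.7 2.0
16 55 11.6 2.0
20 64 12.5 1.9
24 75 14.3 2.3
28 86 15.1 2.4
32 98 17.0 2.7
36 109 19.5 3.1
40 111 21.9 3.2
44 115 24.6 4.2
48 135 29.8 7.9
52 262 42.1 9.3
56 91 50.6 7.5
[238.9, 191.7] [662.83841969  36.64308829   0.        ]
[405.1, 230.5] [ 544.80818659 -443.02577192    0.        ]
scene 1474
rim sil [ 545.20691318 -446.18288956] 1.8918197344977292
rim cloud [ 549.04551517 -444.26825677] 220
0 8 10.9 1.7
4 16 10.1 2.4
8 33 11.5 1.8
12 41 11.3 1.9
16 53 12.0 2.2
20 76 13.2 2.4
24 67 14.4 2.7
28 85 15.0 2.7
32 83 16.6 2.9
36 89 18.2 2.8
40 91 21.2 3.4
44 124 24.2 4.6
48 204 33.9 11.0
52 273 44.6 9.4
56 167 44.4 7.4
[263.0, 209.3] [648.55628     49.61001976   0.        ]
[362.4, 326.9] [ 546.742981   -451.86793956    0.        ]
```

play_rows(moves=[0, 0, 0, 9, -4.6, -2.4, 0.0912, 0, 0, 0, 9, -4.6, -2.4, 0.0912, 0, 0, 0, 9, -4.6, -2.4, 0.0912, 0, 0, 0, 9, -4.6, -2.4, 0.0912, 0, 0, 0, 9, -4.6, -2.4, 0.0912, 0, 0, 0, 8.83, -4.63, -2.43, 0.0912, 0, 0, 0, 0, 0, 0, 0.0912])

```text
time_s: 2.88
tcp_pos: [160.9, 552.8, 212.1]
tool_rot: [[0.158, 0.947, 0.279], [-0.475, 0.321, -0.819], [-0.865, -0.003, 0.501]]
wrist_force: [0.2, -0.1, -0.8]
gripper_width: 91.4
```

```bash
python3 - <<'E'
from tgt import *
go(bay+n*120,RT)
E
```

```text
shift mm [401.2 102.6 561.6] turn [0.16 0.06 0.09] norm 0.2 | then shift in new axes [400.7 103.5 561.7]
```

play_rows(moves=[0.0286, 0.0074, 0.0401, 0.16, 0.06, 0.09, 0.0912, 0.0286, 0.0074, 0.0401, 0, 0, 0, 0.0912, 0.0286, 0.0074, 0.0401, 0, 0, 0, 0.0912, 0.0286, 0.0074, 0.0401, 0, 0, 0, 0.0912, 0.0286, 0.0074, 0.0401, 0, 0, 0, 0.0912, 0.0286, 0.0074, 0.0401, 0, 0, 0, 0.0912, 0.0286, 0.0074, 0.0401, 0, 0, 0, 0.0912, 0.0286, 0.0074, 0.0401, 0, 0, 0, 0.0912, 0.0286, 0.0074, 0.0401, 0, 0, 0, 0.0912, 0.0286, 0.0074, 0.0401, 0, 0, 0, 0.0912, 0.0286, 0.0074, 0.0401, 0, 0, 0, 0.0912, 0.0286, 0.0074, 0.0401, 0, 0, 0, 0.0912, 0.0286, 0.0074, 0.0401, 0, 0, 0, 0.0912, 0.0286, 0.0074, 0.0401, 0, 0, 0, 0.0912, 0, 0, 0, 0, 0, 0, 0.0912, 0, 0, 0, 0, 0, 0, 0.0912])

```text
time_s: 4.88
tcp_pos: [476.5, -65.9, 147.7]
tool_rot: [[0.16, 0.948, 0.274], [-0.472, 0.318, -0.822], [-0.867, 0.002, 0.498]]
wrist_force: [-0.1, 0.1, 0.8]
gripper_width: 91.2
```

```bash
python3 - <<'E'
from tgt import *
go(bay+n*120,RT);go(bay+n*3,RT); print(ctrl.get_obs()['qpos'].round(1))
f=snap('scene','s3.png')
E
```

```text
shift mm [ 1.4  1.9 -1.1] turn [-0.15 -0.1  -0.08] norm 0.2 | then shift in new axes [ 1.4  1.9 -1.1]
shift mm [118.4   1.8  -0.9] turn [-0.15 -0.1  -0.08] norm 0.2 | then shift in new axes [118.4   1.9  -1.1]
[ 10.8  12.  116.7 -37.9  53.4  16.1]
```

View pics/s3.png

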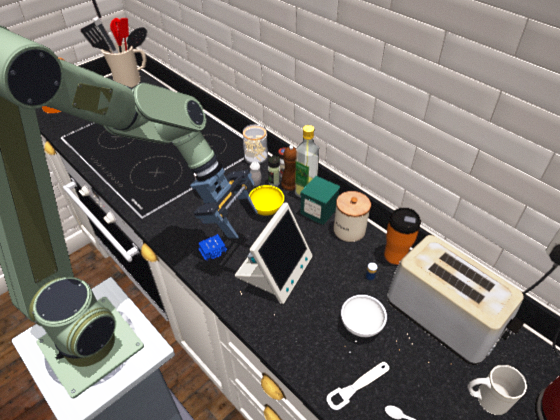

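play_rows(moves=[0.02, 0.0009, -0.0005, -0.15, -0.1, -0.08, 0.0912, 0.02, 0.001, -0.0006, 0, 0, 0, 0.0912, 0.02, 0, 0, 0, 0, 0, 0.0912, 0.02, 0, 0, 0, 0, 0, 0.0912, 0.015, 0, 0, 0, 0, 0, 0.0912, 0.01, 0, 0, 0, 0, 0, 0.0912, 0, 0, 0, 0, 0, 0, 0.0912, 0, 0, 0, 0, 0, 0, 0.0912])

```text
time_s: 5.92
tcp_pos: [495.6, -114.0, 56.2]
tool_rot: [[0.16, 0.948, 0.276], [-0.474, 0.319, -0.82], [-0.866, 0.0, 0.501]]
wrist_force: [0.2, -0.7, 0.3]
gripper_width: 91.3
```

```bash
python3 - <<'E'
from tgt import *
go(bay+n*4,RT)
f=snap('top','t4.png');a=cv2.imread('pics/t4.png');cv2.imwrite('pics/t4c.png',cv2.resize(a[180:320,220:380],(800,600)))
E
```

```text
shift mm [12.4 -0.9 -0.1] turn [-0.01  0.04 -0.  ] norm 0.0 | then shift in new axes [12.4 -0.9 -0.1]
```

View pics/t4c.png

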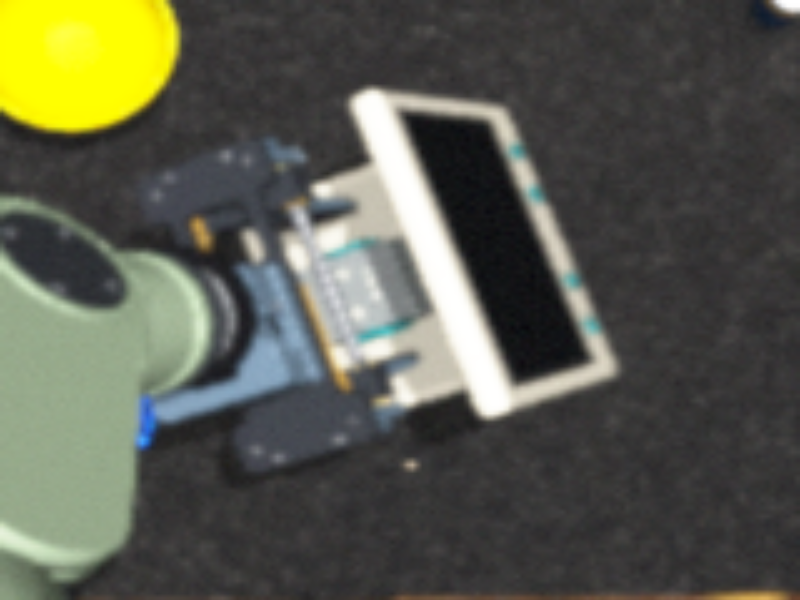

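play_rows(moves=[0.005, -0.0009, 0, 0, 0, 0, 0.0912, 0.004, 0, 0, 0, 0, 0, 0.0912, 0.003, 0, 0, 0, 0, 0, 0.0912, 0, 0, 0, 0, 0, 0, 0.0912, 0, 0, 0, 0, 0, 0, 0.07, 0, 0, 0, 0, 0, 0, 0.062, 0, 0, 0, 0, 0, 0, 0.058, 0, 0, 0, 0, 0, 0, 0.054, 0, 0, 0, 0, 0, 0, 0.05, 0, 0, 0, 0, 0, 0, 0.046, 0, 0, 0, 0, 0, 0, 0.044, 0, 0, 0, 0, 0, 0, 0.044], force=20)

```text
time_s: 7.48
tcp_pos: [496.4, -120.1, 45.5]
tool_rot: [[0.159, 0.948, 0.276], [-0.474, 0.319, -0.821], [-0.866, -0.0, 0.5]]
wrist_force: [-0.9, 1.3, 3.0]
gripper_width: 49.5
```

```bash
python3 - <<'E'
from tgt import *
go(bay+n*4,RT);o=ctrl.get_obs();print(o['wrist_force'],o['ft_torque'],o['gripper_width'])
E
```

```text
shift mm [ 0.   0.3 -0. ] turn [-0.01  0.03  0.03] norm 0.0 | then shift in new axes [ 0.   0.3 -0. ]
[-0.93613148  1.27775887  2.98002082] [ 0.26357181  0.22652651 -0.02322284] 49.47488190116532
```

play_rows(moves=[-0.002, 0, 0, 0, 0, 0, 0.044, -0.003, 0, 0, 0, 0, 0, 0.044, -0.004, 0, 0, 0, 0, 0, 0.044, -0.005, 0, 0, 0, 0, 0, 0.044, -0.008, 0, 0, 0, 0, 0, 0.044, -0.01, 0, 0, 0, 0, 0, 0.044, -0.014, 0, 0, 0, 0, 0, 0.044, -0.014, 0, 0, 0, 0, 0, 0.044, -0.015, 0, 0, 0, 0, 0, 0.044, -0.02, 0, 0, 0, 0, 0, 0.044, -0.02, 0, 0, 0, 0, 0, 0.044, -0.02, 0, 0, 0, 0, 0, 0.044, 0, 0, 0, 0, 0, 0, 0.044])

```text
time_s: 9.1
tcp_pos: [475.6, -55.3, 163.8]
tool_rot: [[0.162, 0.947, 0.276], [-0.474, 0.32, -0.821], [-0.866, 0.003, 0.501]]
wrist_force: [-0.1, -0.7, -0.7]
gripper_width: 49.9
```

```bash
python3 - <<'E'
from tgt import *
o=ctrl.get_obs();print(o['wrist_force'],o['gripper_width'])
a=cv2.resize(snap('scene','s5.png')['color'][180:320,180:340,::-1],(800,600));cv2.imwrite('pics/s5c.png',a)
a=ctrl.grab_frame('top')['color'][180:320,220:380,::-1];cv2.imwrite('pics/t5c.png',cv2.resize(a,(800,600)))
RV=np.stack([-ez,ey,np.cross(-ez,ey)],1)
go([450,120,60],RV)
E
```

```text
[-0.14128902 -0.70487526 -0.68002137] 49.87908553343267
shift mm [   1.1   32.8 -202.4] turn [ 0.   30.02  0.04] norm 30.0 | then shift in new axes [ 102.3   32.8 -174.7]
```

View pics/s5c.png

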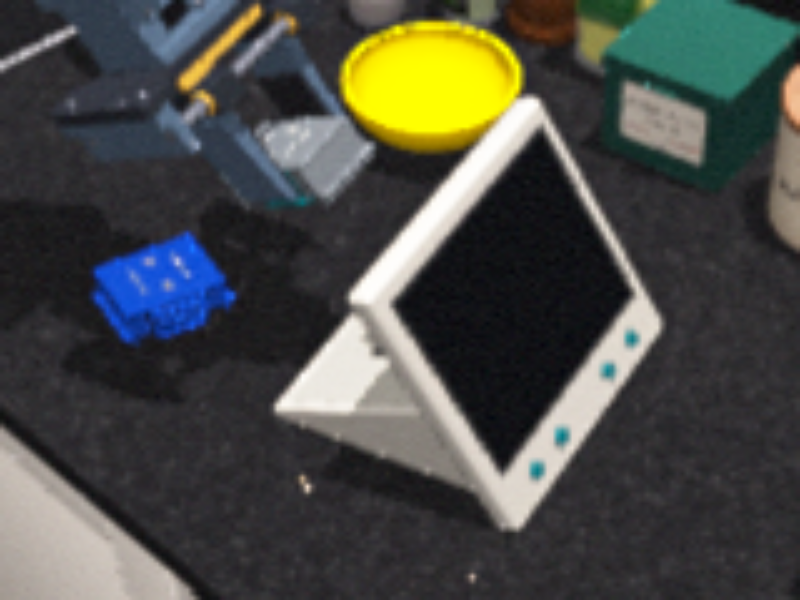

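View pics/t5c.png

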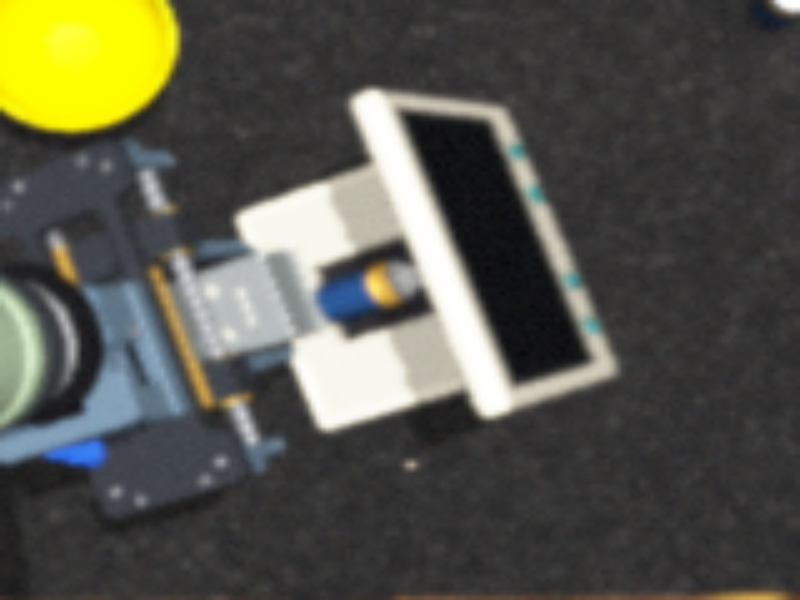

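play_rows(moves=[0, 0, -0.02, 0, 6, 0, 0.044, 0, 0, -0.02, 0, 6, 0, 0.044, 0, 0, -0.02, 0, 6, 0, 0.044, 0, 0, -0.02, 0, 6, 0, 0.044, 0, 0, -0.02, 0, 6, 0, 0.044, 0, 0.01, -0.02, 0, 0, 0, 0.044, 0, 0.01, -0.02, 0, 0, 0, 0.044, 0, 0.01, -0.02, 0, 0, 0, 0.044, 0, 0.003, -0.02, 0, 0, 0, 0.044, 0, 0, 0, 0, 0, 0, 0.044])

```text
time_s: 10.45
tcp_pos: [450.1, 119.6, 130.8]
tool_rot: [[-0.002, 0.947, 0.32], [-0.002, 0.32, -0.947], [-1.0, -0.003, 0.001]]
wrist_force: [-0.0, -0.1, -0.1]
gripper_width: 49.7
```

```bash
python3 - <<'E'
from tgt import *
RV=np.stack([-ez,ey,np.cross(-ez,ey)],1)
go([450,120,13],RV)
o=ctrl.get_obs();print(o['tcp_pos'],o['wrist_force'],o['gripper_width'])
a=ctrl.grab_frame('scene')['color'][120:290,160:340,::-1];cv2.imwrite('pics/s6c.png',cv2.resize(a,(720,600)))
a=ctrl.grab_frame('top')['color'][150:320,100:330,::-1];cv2.imwrite('pics/t6c.png',cv2.resize(a,(800,600)))
E
```

```text
shift mm [117.7   0.4  -0.5] turn [0.07 0.04 0.16] norm 0.2 | then shift in new axes [ 1.178e+02  1.000e-01 -4.000e-01]
[450.07570511 119.57284467 130.75086436] [-0.04210031 -0.07130905 -0.14943095] 49.736565179666016
```

View pics/s6c.png

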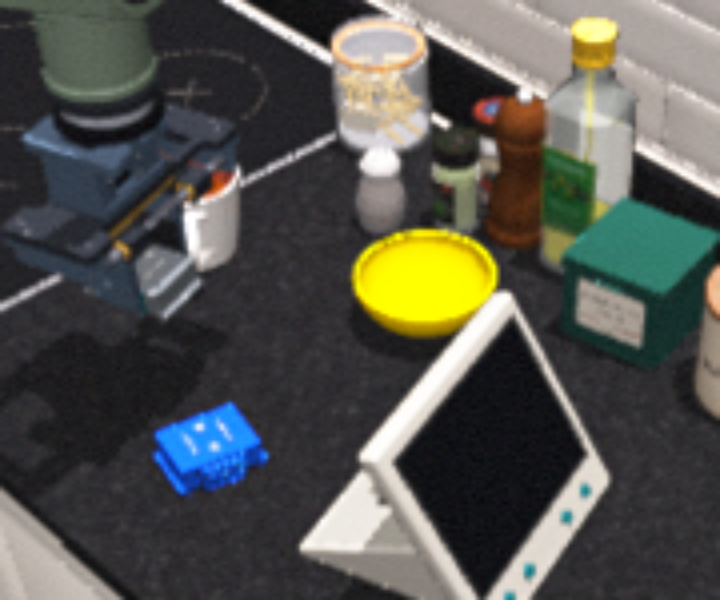

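View pics/t6c.png

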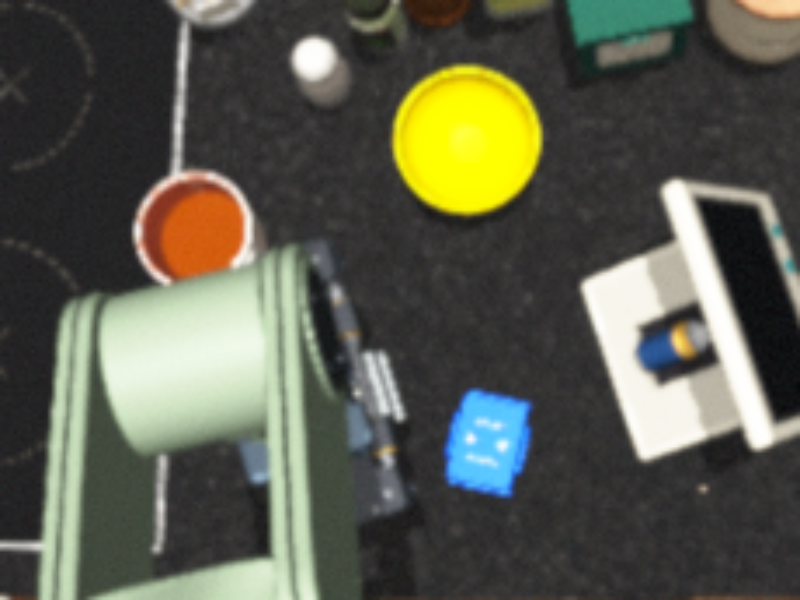

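play_rows(moves=[0, -0.021, -0.008, 0.07, 0.04, 0.16, 0.044, 0, -0.021, -0.008, 0, 0, 0, 0.044, 0.02, 0, 0, 0, 0, 0, 0.044, 0.025, 0, 0, 0, 0, 0, 0.044, 0.025, 0, 0, 0, 0, 0, 0.044, 0.02, 0, 0, 0, 0, 0, 0.044, 0.012, 0, 0, 0, 0, 0, 0.044, 0, 0, 0, 0, 0, 0, 0.044, 0, 0, 0, 0, 0, 0, 0.044])

```text
time_s: 11.68
tcp_pos: [406.6, 121.2, 30.2]
tool_rot: [[0.003, 0.948, 0.317], [0.001, 0.317, -0.948], [-1.0, 0.003, -0.0]]
wrist_force: [-0.3, -0.4, 0.0]
gripper_width: 49.6
```

```bash
python3 - <<'E'
from tgt import *
RV=np.stack([-ez,ey,np.cross(-ez,ey)],1)
go([405,122,11],RV)
o=ctrl.get_obs();print(o['tcp_pos'],o['wrist_force'],o['gripper_width'])
a=ctrl.grab_frame('scene')['color'][140:280,120:280,::-1];cv2.imwrite('pics/s7c.png',cv2.resize(a,(720,600)))
E
```

```text
shift mm [19.2 -1.3 -1.3] turn [-0.11 -0.   -0.2 ] norm 0.2 | then shift in new axes [19.2 -1.3 -1.3]
[406.61213069 121.20367547  30.15827991] [-0.32306461 -0.39519636  0.04786409] 49.58263933802519
```

View pics/s7c.png

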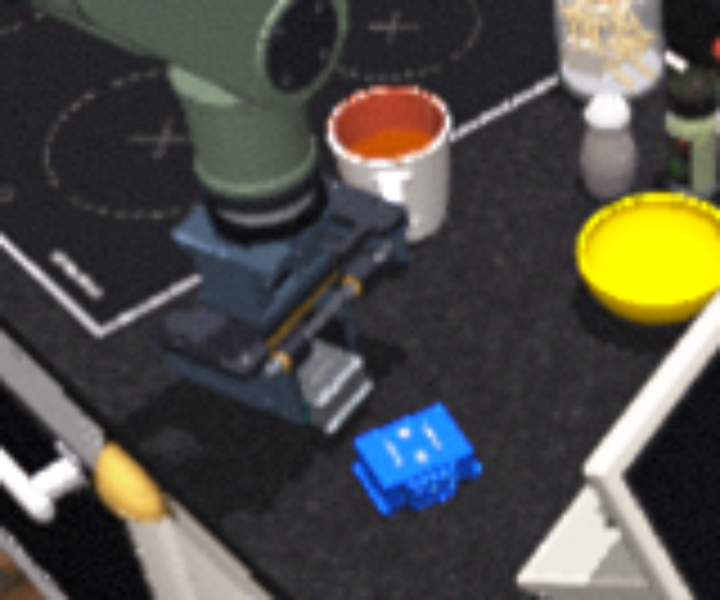

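Gripper and cover sit above bare worktop left of the blue decoy, the mug clear behind. Lower until contact.

play_rows(moves=[0.006, 0, 0, -0.1, 0, -0.2, 0.044, 0.004, 0, 0, 0, 0, 0, 0.044, 0.003, 0, 0, 0, 0, 0, 0.044, 0.002, 0, 0, 0, 0, 0, 0.044, 0.001, 0, 0, 0, 0, 0, 0.044, 0.001, 0, 0, 0, 0, 0, 0.044, 0, 0, 0, 0, 0, 0, 0.044, 0, 0, 0, 0, 0, 0, 0.044])

```text
time_s: 12.72
tcp_pos: [406.0, 121.3, 12.7]
tool_rot: [[-0.001, 0.948, 0.319], [-0.0, 0.319, -0.948], [-1.0, -0.001, -0.0]]
wrist_force: [-0.8, -0.6, -0.3]
gripper_width: 49.9
```

play_rows(moves=[0.001, 0, 0, 0, 0, 0, 0.044, 0.0005, 0, 0, 0, 0, 0, 0.044, 0, 0, 0, 0, 0, 0, 0.044, 0, 0, 0, 0, 0, 0, 0.044])

```text
time_s: 13.22
tcp_pos: [406.0, 121.3, 11.1]
tool_rot: [[-0.001, 0.948, 0.319], [-0.0, 0.319, -0.948], [-1.0, -0.001, -0.0]]
wrist_force: [-0.1, 0.8, 0.0]
gripper_width: 49.6
```

play_rows(moves=[0.001, 0, 0, 0, 0, 0, 0.044, 0, 0, 0, 0, 0, 0, 0.044, 0, 0, 0, 0, 0, 0, 0.044])

```text
time_s: 13.6
tcp_pos: [406.1, 121.3, 10.6]
tool_rot: [[-0.001, 0.948, 0.319], [-0.0, 0.319, -0.948], [-1.0, -0.001, -0.0]]
wrist_force: [-1.5, 0.8, 5.1]
gripper_width: 49.8
```

play_rows(moves=[0, 0, 0, 0, 0, 0, 0.053, 0, 0, 0, 0, 0, 0, 0.057, 0, 0, 0, 0, 0, 0, 0.06, 0, 0, 0, 0, 0, 0, 0.064, 0, 0, 0, 0, 0, 0, 0.075, 0, 0, 0, 0, 0, 0, 0.085, 0, 0, 0, 0, 0, 0, 0.085, -0.005, 0, 0, 0, 0, 0, 0.085, -0.015, 0, 0, 0, 0, 0, 0.085, -0.03, 0, 0, 0, 0, 0, 0.085, -0.04, 0, 0, 0, 0, 0, 0.085, -0.05, 0, 0, 0, 0, 0, 0.085, 0, 0, 0, 0, 0, 0, 0.085])

```text
time_s: 15.22
tcp_pos: [408.8, 122.0, 153.9]
tool_rot: [[0.008, 0.948, 0.319], [0.002, 0.319, -0.948], [-1.0, 0.008, 0.0]]
wrist_force: [0.7, 0.3, 0.1]
gripper_width: 85.2
```

```bash
python3 - <<'E'
from tgt import *
go(bay+n*100,RT)
o=ctrl.get_obs();print(o['tcp_pos'],o['wrist_force'],o['gripper_width'])
a=ctrl.grab_frame('scene')['color'][140:280,120:280,::-1];cv2.imwrite('pics/s8c.png',cv2.resize(a,(720,600)))
E
```

```text
shift mm [ 25.4   5.9 209.4] turn [ -0.12 -29.98  -0.44] norm 30.0 | then shift in new axes [126.6   6.1 168.8]
[408.81197205 122.00567528 153.87686467] [0.6898012  0.27832486 0.09753281] 85.2319652234778
```

View pics/s8c.png

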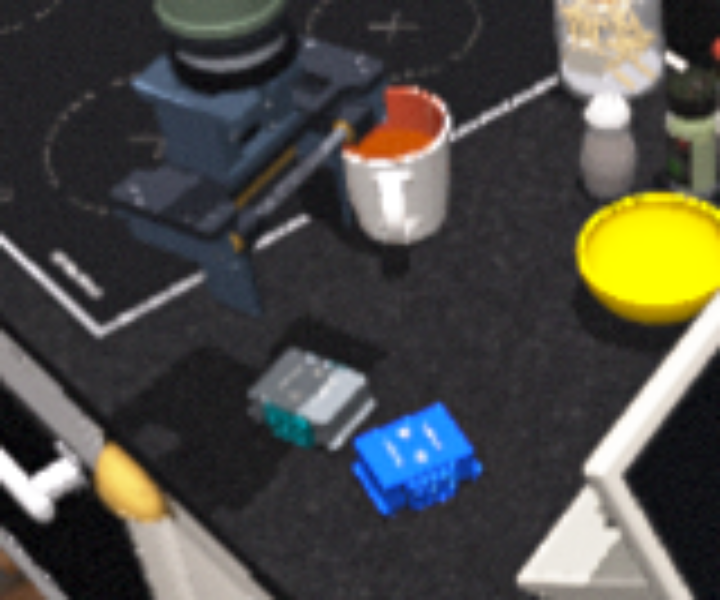

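play_rows(moves=[0.002, 0.001, 0.03, 0, 0, -0.4, 0.07, 0, 0.001, 0.03, 0, 0, 0, 0.07, 0, 0.001, 0.03, 0, 0, 0, 0.07, 0, 0.001, 0.03, 0, 0, 0, 0.07, 0, 0.001, 0.03, 0, 0, 0, 0.07, 0, 0.001, 0.03, 0, -6, 0, 0.07, 0, 0, 0, 0, -6, 0, 0.07, 0, 0, 0, 0, -6, 0, 0.07, 0, 0, 0, 0, -6, 0, 0.07, 0, 0, 0, 0, -6, 0, 0.07, 0, 0, 0, 0, 0, 0, 0.07])

```text
time_s: 16.65
tcp_pos: [467.6, -46.4, 145.9]
tool_rot: [[0.149, 0.947, 0.286], [-0.476, 0.322, -0.818], [-0.867, -0.014, 0.498]]
wrist_force: [-0.2, 0.4, -0.2]
gripper_width: 70.4
```

```bash
python3 - <<'E'
from tgt import *
go(bay+n*100,RT);go(bay+n*1.5,RT)
f=ctrl.grab_frame('top');d=ctrl.silhouettes('top','old_cell')
print([(x['conf'],x['uv']) for x in d])
for d in ctrl.landmark_of('top','old_cell'):print(d['conf'],d['uv'],proj(f,bay+n*8))
a=f['color'][180:320,220:380,::-1];cv2.imwrite('pics/t9c.png',cv2.resize(a,(800,600)))
E
```

```text
shift mm [30.5  4.2 18.3] turn [ 0.57 -0.1   0.59] norm 0.8 | then shift in new axes [30.6  4.1 18.3]
shift mm [129.    5.2  18.5] turn [ 0.57 -0.1   0.59] norm 0.8 | then shift in new axes [129.1   4.1  18.3]
[(0.74, [292.6, 248.0])]
0.57 [293.6, 244.3] [293.6269178 247.1224549]
0.56 [192.9, 177.8] [293.6269178 247.1224549]
```

View pics/t9c.png

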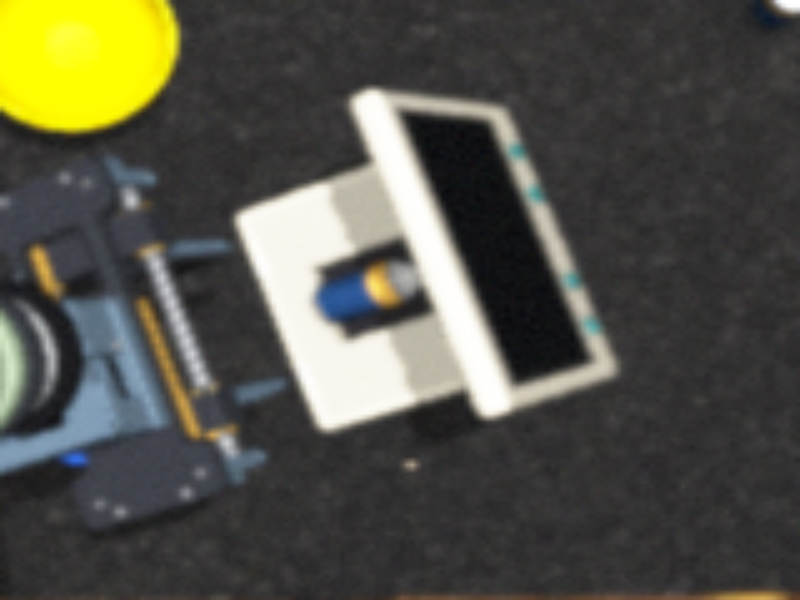

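play_rows(moves=[0, 0.0021, 0.009, 0.57, -0.1, 0.59, 0.06, 0.01, 0.002, 0.0093, 0, 0, 0, 0.06, 0.025, 0, 0, 0, 0, 0, 0.06, 0.03, 0, 0, 0, 0, 0, 0.06, 0.025, 0, 0, 0, 0, 0, 0.06, 0.012, 0, 0, 0, 0, 0, 0.06, 0.01, 0, 0, 0, 0, 0, 0.06, 0, 0, 0, 0, 0, 0, 0.06, 0, 0, 0, 0, 0, 0, 0.06])

```text
time_s: 17.92
tcp_pos: [496.9, -114.0, 60.8]
tool_rot: [[0.164, 0.949, 0.27], [-0.474, 0.316, -0.822], [-0.865, 0.007, 0.502]]
wrist_force: [-0.6, 0.9, -0.1]
gripper_width: 60.2
```

```bash
python3 - <<'E'
from tgt import *
go(bay+n*1.5,RT)
E
```

```text
shift mm [18.6 -2.2 -2.8] turn [-0.35  0.11 -0.24] norm 0.4 | then shift in new axes [18.6 -2.1 -2.8]
```

play_rows(moves=[0.005, -0.0021, -0.0028, -0.35, 0.1, -0.24, 0.06, 0.005, 0, 0, 0, 0, 0, 0.06, 0.004, 0, 0, 0, 0, 0, 0.06, 0.002, 0, 0, 0, 0, 0, 0.06, 0.001, 0, 0, 0, 0, 0, 0.06, 0, 0, 0, 0, 0, 0, 0.06, 0, 0, 0, 0, 0, 0, 0.06])

```text
time_s: 18.8
tcp_pos: [496.5, -120.6, 44.2]
tool_rot: [[0.159, 0.948, 0.277], [-0.474, 0.319, -0.821], [-0.866, -0.001, 0.5]]
wrist_force: [-0.2, -0.2, -0.1]
gripper_width: 60.1
```

```bash
python3 - <<'E'
from tgt import *
go(bay+n*1.5,RT);print(ctrl.get_obs()['wrist_force'])
E
```

```text
shift mm [1.2 0.4 0.2] turn [ 0.02 -0.01  0.05] norm 0.1 | then shift in new axes [1.2 0.4 0.2]
[-0.17368718 -0.20740637 -0.10043585]
```

play_rows(moves=[0.0008, 0, 0, 0, 0, 0, 0.06, 0, 0, 0, 0, 0, 0, 0.045, 0, 0, 0, 0, 0, 0, 0.035, 0, 0, 0, 0, 0, 0, 0.03, 0, 0, 0, 0, 0, 0, 0.026, 0, 0, 0, 0, 0, 0, 0.022, 0, 0, 0, 0, 0, 0, 0.02, 0, 0, 0, 0, 0, 0, 0.02, 0, 0, 0, 0, 0, 0, 0.02], force=15)

```text
time_s: 19.92
tcp_pos: [496.6, -121.0, 43.5]
tool_rot: [[0.158, 0.948, 0.277], [-0.474, 0.319, -0.821], [-0.866, -0.001, 0.5]]
wrist_force: [-0.9, -0.2, 0.8]
gripper_width: 25.5
```

play_rows(moves=[-0.002, 0, 0, 0, 0, 0, 0.02, -0.003, 0, 0, 0, 0, 0, 0.02, -0.005, 0, 0, 0, 0, 0, 0.02, -0.008, 0, 0, 0, 0, 0, 0.02, -0.012, 0, 0, 0, 0, 0, 0.02, -0.02, 0, 0, 0, 0, 0, 0.02, -0.02, 0, 0, 0, 0, 0, 0.02, -0.02, 0, 0, 0, 0, 0, 0.02, -0.02, 0, 0, 0, 0, 0, 0.02, 0, 0, 0, 0, 0, 0, 0.02])

```text
time_s: 21.18
tcp_pos: [479.9, -67.9, 140.3]
tool_rot: [[0.162, 0.947, 0.276], [-0.473, 0.32, -0.821], [-0.866, 0.003, 0.5]]
wrist_force: [0.4, -0.5, -0.4]
gripper_width: 25.5
```

```bash
python3 - <<'E'
from tgt import *
o=ctrl.get_obs();print(o['tcp_pos'],o['wrist_force'],o['gripper_width'])
f=ctrl.grab_frame('top');a=f['color'][180:320,220:380,::-1];cv2.imwrite('pics/t10c.png',cv2.resize(a,(800,600)))
a=ctrl.grab_frame('scene')['color'][160:300,180:340,::-1];cv2.imwrite('pics/s10c.png',cv2.resize(a,(720,600)))
E
```

```text
[479.91446861 -67.8971748  140.26823543] [ 0.4323995  -0.46136239 -0.39206866] 25.511198929634947
```

View pics/t10c.png

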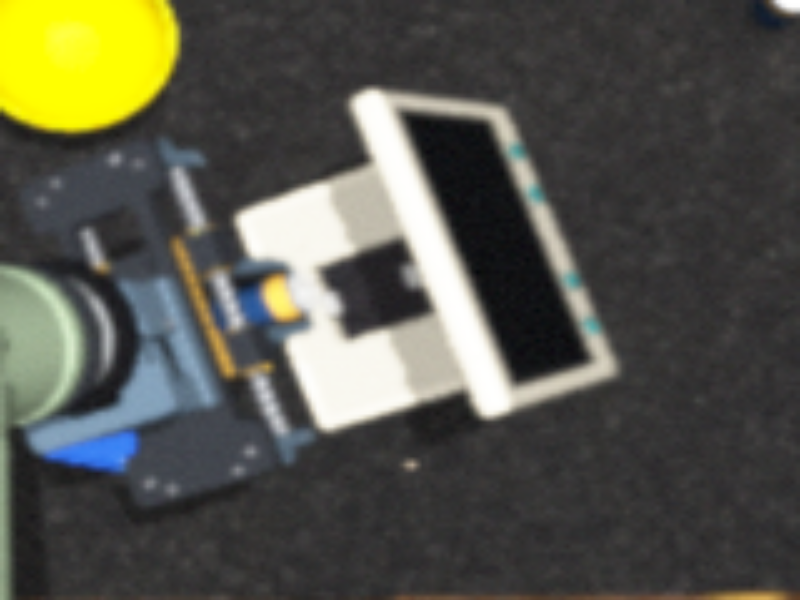

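View pics/s10c.png

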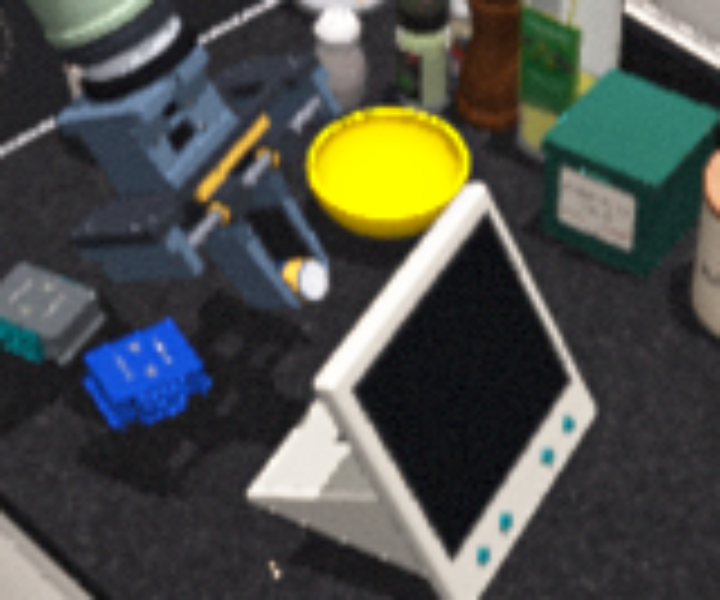

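```bash
python3 - <<'E'
from tgt import *
f=ctrl.grab_frame('top')
C=cloud(f);m=(C[...,2]>80)&(f['z_map']>0)&(C[...,1]<-250)&(C[...,0]<760)
P=C[m];d=np.hypot(P[:,0]-548.5,P[:,1]+442.5);i=np.argsort(d)[:10];print(d[i].round(),P[i].round())
RV=np.stack([-ez,ey,np.cross(-ez,ey)],1)
go([548.5,-442.5,260],RV)
a=f['color'][:,:,::-1].copy()
for s in(-1,1):
  for t in(-1,1):
    p=np.array([548.5,-442.5,100])+s*89*ey+t*38*ex
    cv2.circle(a,tuple(int(v) for v in proj(f,p)),3,(0,0,255),-1)
cv2.imwrite('pics/t11.png',cv2.resize(a[130:330,300:560],(780,600)))
print(ctrl.get_obs()['qpos'])
E
```

```text
[98. 99. 99. 99. 99. 99. 99. 99. 99. 99.] [[ 646. -457.   91.]
 [ 646. -459.  102.]
 [ 646. -457.  100.]
 [ 645. -463.   82.]
 [ 646. -462.  103.]
 [ 647. -455.   98.]
 [ 647. -456.  110.]
 [ 646. -463.  114.]
 [ 647. -454.   85.]
 [ 647. -456.   86.]]
shift mm [ 82.7 -53.2 386.8] turn [2.000e-02 2.997e+01 1.100e-01] norm 30.0 | then shift in new axes [-121.7  -53.1  376.3]
[ 10.44642498  12.93167799 117.19603459 -38.69052234  52.3246026
  16.69206159]
```

View pics/t11.png

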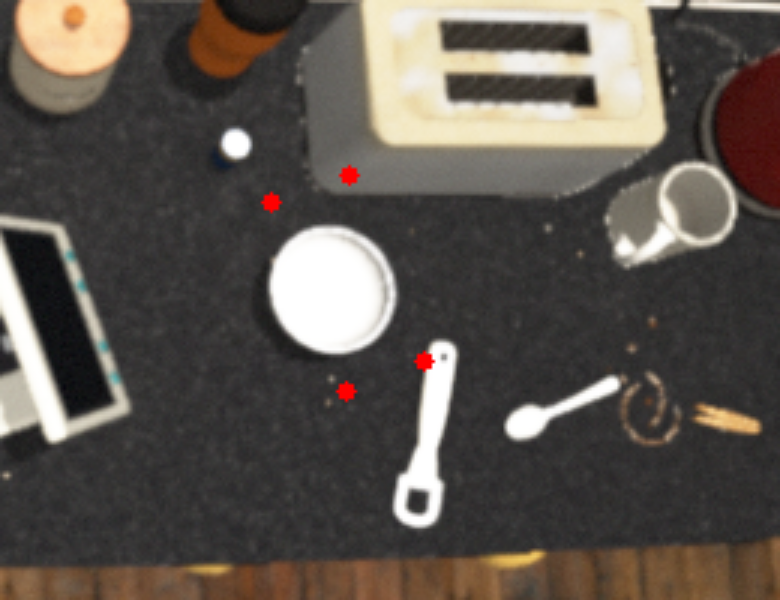

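play_rows(moves=[-0.022, 0, 0, 0, 0, 0, 0.02, -0.022, 0, 0, 0, 0, 0, 0.02, -0.022, 0, 0, 0, 0, 0, 0.02, -0.022, 0, 0, 0, 0, 0, 0.02, -0.022, 0, 0, 0, 0, 0, 0.02, -0.022, 0, 0, 0, 7.5, 0, 0.02, 0, 0, 0, 0, 7.5, 0, 0.02, 0, 0, 0, 0, 7.5, 0, 0.02, 0, 0, 0, 0, 7.5, 0, 0.02, 0, 0, 0, 9, 0, 0, 0.02, 0, 0, 0, 9, 0, 0, 0.02, 0, 0, 0, 9, 0, 0, 0.02, 0, 0, 0, 9, 0, 0, 0.02, 0, 0, 0, 9, 0, 0, 0.02, 0, 0, 0, 9, 0, 0, 0.02, 0, 0, 0, 9, 0, 0, 0.02, 0, 0, 0, 9, 0, 0, 0.02, 0, 0, 0, 9, 0, 0, 0.02, 0, 0, 0, 9, 0, 0, 0.02, 0, 0, 0, 8.6, 0, 0, 0.02])

```text
time_s: 23.82
tcp_pos: [457.7, -6.8, 251.9]
tool_rot: [[-0.004, 0.168, -0.986], [-0.001, -0.986, -0.168], [-1.0, -0.0, 0.004]]
wrist_force: [0.9, -0.5, 0.2]
gripper_width: 25.7
```

```bash
cat >> tgt.py <<'E'
a_=np.deg2rad(-80);jy=np.array([np.cos(a_),np.sin(a_),0]);RB=np.stack([-ez,jy,np.cross(-ez,jy)],1)
E
python3 - <<'E'
from tgt import *
go([548.5,-442.5,250],RB);o=ctrl.get_obs();print(o['tcp_pos'],o['tool_rot'],o['qpos'],o['gripper_width'])
E
```

```text
shift mm [  1.9 444.8 -16.2] turn [-0.32  0.21  0.  ] norm 0.4 | then shift in new axes [  1.9 444.9 -13.7]
[457.7395134   -6.76535112 251.92995886] [[-3.64410681e-03  1.68090951e-01 -9.85764755e-01]
 [-5.81711160e-04 -9.85771490e-01 -1.68089949e-01]
 [-9.99993191e-01 -3.91073670e-05  3.69003698e-03]] [-2.25577325e+00  6.36139199e+00  9.98863563e+01 -4.32039873e-02
  7.39595748e+01  7.80793943e+01] 25.695142010620266
```

play_rows(moves=[0, 0.025, -0.0013, -0.3, 0.2, 0, 0.02, 0, 0.038, -0.0013, 0, 0, 0, 0.02, 0, 0.04, -0.0013, 0, 0, 0, 0.02, 0, 0.04, -0.0013, 0, 0, 0, 0.02, 0, 0.04, -0.0013, 0, 0, 0, 0.02, 0, 0.04, -0.0013, 0, 0, 0, 0.02, 0, 0.04, -0.0013, 0, 0, 0, 0.02, 0, 0.04, -0.0013, 0, 0, 0, 0.02, 0, 0.04, -0.0013, 0, 0, 0, 0.02, 0, 0.04, -0.0013, 0, 0, 0, 0.02, 0, 0.037, -0.0007, 0, 0, 0, 0.02, 0, 0.025, 0, 0, 0, 0, 0.02, 0, 0, 0, 0, 0, 0, 0.02, 0, 0, 0, 0, 0, 0, 0.02])

```text
time_s: 25.58
tcp_pos: [550.6, -441.1, 252.0]
tool_rot: [[0.001, 0.179, -0.984], [0.002, -0.984, -0.179], [-1.0, -0.002, -0.001]]
wrist_force: [-1.0, 0.5, -1.2]
gripper_width: 25.6
```

```bash
python3 - <<'E'
from tgt import *
go([548.5,-442.5,70],RB);o=ctrl.get_obs();print(o['tcp_pos'],o['gripper_width'],o['qpos'].round())
a=ctrl.grab_frame('top')['color'][130:330,300:560,::-1];cv2.imwrite('pics/t12.png',cv2.resize(a,(780,600)))
a=ctrl.grab_frame('scene')['color'][160:400,240:560,::-1];cv2.imwrite('pics/s12.png',cv2.resize(a,(800,600)))
E
```

```text
shift mm [182.    1.4   2.5] turn [ 0.28 -0.06  0.12] norm 0.3 | then shift in new axes [182.    1.    2.3]
[ 550.59488812 -441.10081421  252.03260835] 25.617350645165715 [-40.  30.  66.   0.  84.  40.]
```

View pics/t12.png

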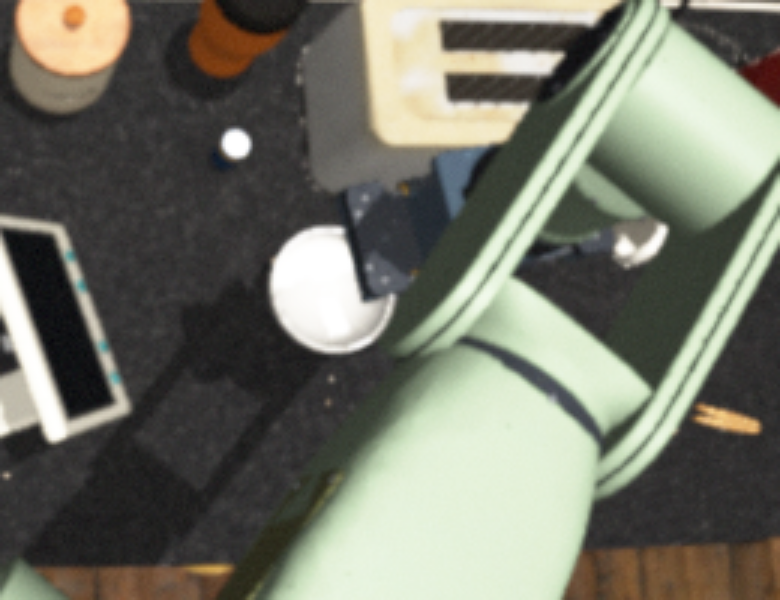

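View pics/s12.png

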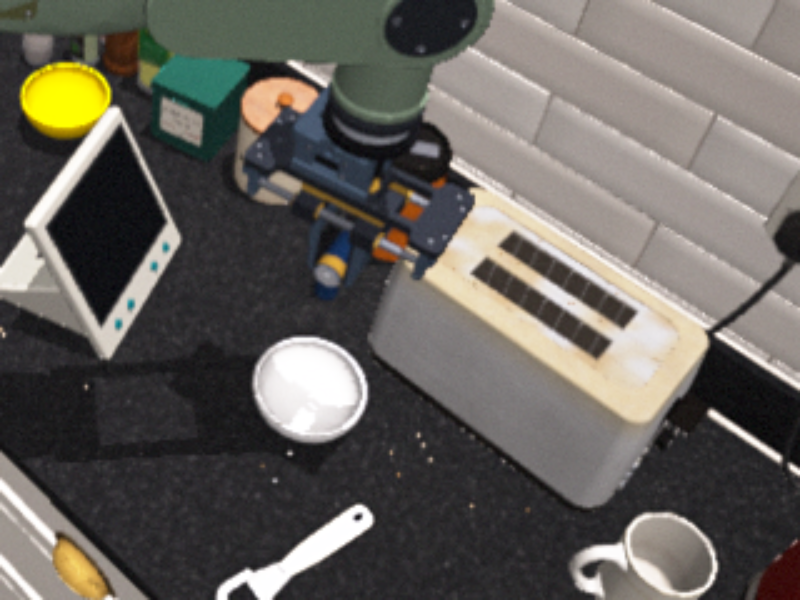

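play_rows(moves=[0.02, 0.001, 0.0023, 0.28, -0.06, 0.12, 0.02, 0.035, 0, 0, 0, 0, 0, 0.02, 0.04, 0, 0, 0, 0, 0, 0.02, 0.04, 0, 0, 0, 0, 0, 0.02, 0.03, 0, 0, 0, 0, 0, 0.02, 0.015, 0, 0, 0, 0, 0, 0.02, 0, 0, 0, 0, 0, 0, 0.02, 0, 0, 0, 0, 0, 0, 0.02])

```text
time_s: 26.68
tcp_pos: [550.3, -443.9, 74.9]
tool_rot: [[0.004, 0.174, -0.985], [-0.004, -0.985, -0.174], [-1.0, 0.004, -0.003]]
wrist_force: [0.2, 0.9, -0.6]
gripper_width: 25.5
```

```bash
python3 - <<'E'
from tgt import *
go([548.5,-442.5,26],RB)
a=ctrl.grab_frame('scene')['color'][200:400,260:500,::-1];cv2.imwrite('pics/s13.png',cv2.resize(a,(720,600)))
E
```

```text
shift mm [48.9 -1.9  1.7] turn [ 0.03 -0.19 -0.25] norm 0.3 | then shift in new axes [48.9 -1.7  1.5]
```

View pics/s13.png

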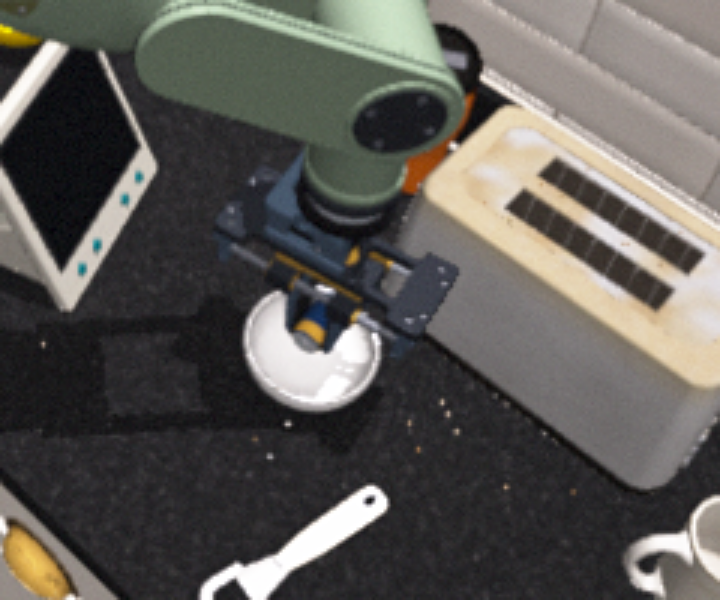

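Battery is over the white bowl. Descend slowly.

play_rows(moves=[0.01, -0.0018, 0.0016, 0, -0.19, -0.25, 0.02, 0.012, 0, 0, 0, 0, 0, 0.02, 0.012, 0, 0, 0, 0, 0, 0.02, 0.008, 0, 0, 0, 0, 0, 0.02, 0.004, 0, 0, 0, 0, 0, 0.02, 0.002, 0, 0, 0, 0, 0, 0.02, 0, 0, 0, 0, 0, 0, 0.02, 0, 0, 0, 0, 0, 0, 0.02])

```text
time_s: 27.72
tcp_pos: [547.6, -442.0, 25.5]
tool_rot: [[-0.002, 0.174, -0.985], [0.001, -0.985, -0.174], [-1.0, -0.002, 0.001]]
wrist_force: [-0.3, 0.3, -0.6]
gripper_width: 25.6
```

play_rows(moves=[0.0015, 0, 0, 0, 0, 0, 0.02, 0.001, 0, 0, 0, 0, 0, 0.02, 0, 0, 0, 0, 0, 0, 0.02, 0, 0, 0, 0, 0, 0, 0.02])

```text
time_s: 28.22
tcp_pos: [547.3, -441.9, 22.6]
tool_rot: [[-0.002, 0.174, -0.985], [0.002, -0.985, -0.174], [-1.0, -0.002, 0.002]]
wrist_force: [0.7, -0.6, -0.4]
gripper_width: 25.7
```

play_rows(moves=[0.001, 0, 0, 0, 0, 0, 0.02, 0.0005, 0, 0, 0, 0, 0, 0.02, 0, 0, 0, 0, 0, 0, 0.02, 0, 0, 0, 0, 0, 0, 0.02])

```text
time_s: 28.72
tcp_pos: [547.5, -442.1, 21.6]
tool_rot: [[-0.002, 0.174, -0.985], [0.001, -0.985, -0.174], [-1.0, -0.002, 0.002]]
wrist_force: [-0.6, -0.8, 4.8]
gripper_width: 25.6
```

play_rows(moves=[-0.0003, 0, 0, 0, 0, 0, 0.027, 0, 0, 0, 0, 0, 0, 0.029, 0, 0, 0, 0, 0, 0, 0.032, 0, 0, 0, 0, 0, 0, 0.035, 0, 0, 0, 0, 0, 0, 0.036, -0.003, 0, 0, 0, 0, 0, 0.038, -0.006, 0, 0, 0, 0, 0, 0.042, -0.012, 0, 0, 0, 0, 0, 0.044, -0.02, 0, 0, 0, 0, 0, 0.044, -0.03, 0, 0, 0, 0, 0, 0.044, -0.04, 0, 0, 0, 0, 0, 0.044, -0.045, 0, 0, 0, 0, 0, 0.044, -0.045, 0, 0, 0, 0, 0, 0.044, 0, 0, 0, 0, 0, 0, 0.044])

```text
time_s: 30.48
tcp_pos: [549.3, -443.3, 228.3]
tool_rot: [[0.005, 0.174, -0.985], [-0.004, -0.985, -0.174], [-1.0, 0.005, -0.004]]
wrist_force: [-0.3, 0.2, -0.0]
gripper_width: 44.1
```

```bash
python3 - <<'E'
from tgt import *
o=ctrl.get_obs();print(o['tcp_pos'],o['wrist_force'],o['qpos'])
a=ctrl.grab_frame('scene')['color'][200:400,260:500,::-1];cv2.imwrite('pics/s14.png',cv2.resize(a,(720,600)))
E
```

```text
[ 549.26585386 -443.32107219  228.33710839] [-0.33303313  0.24075885 -0.01306294] [-3.98425727e+01  2.99394112e+01  6.89218583e+01  3.20473642e-03
  8.07531471e+01  4.01412295e+01]
```

View pics/s14.png

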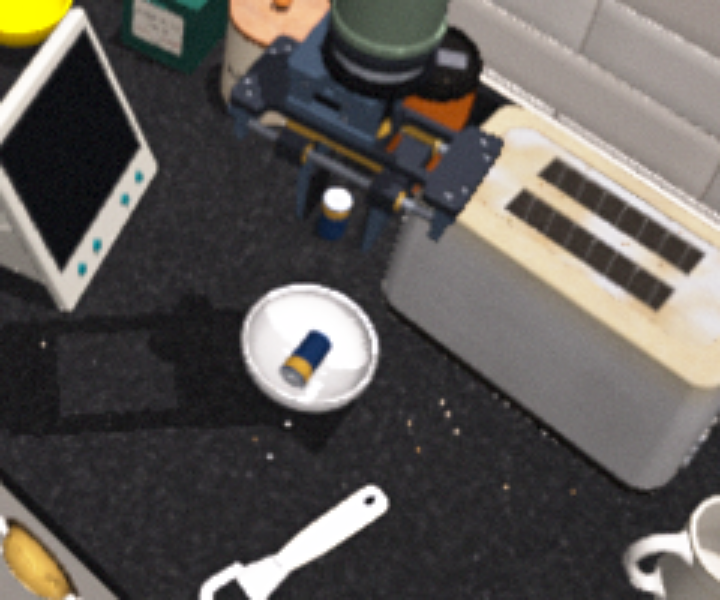

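```bash
python3 - <<'E'
from tgt import *
f=snap('top','t15.png');C=cloud(f)
m=(C[...,0]>350)&(C[...,0]<470)&(C[...,1]>75)&(C[...,1]<175)&(C[...,2]>20)&(f['z_map']>0);P=C[m];print('cover top z',np.percentile(P[:,2],[5,50,95]),P.mean(0))
E
```

```text
cover top z [26.62986419 32.19063564 35.50770313] [405.11049771 123.11129692  31.81681199]
```

View pics/t15.png

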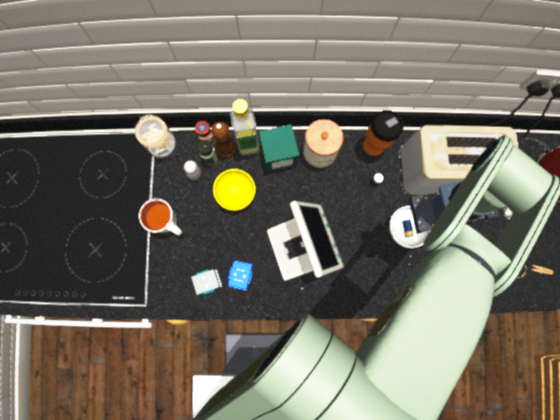

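The cover lies flat (top at about 32 mm) left of the decoy at about (205, 281), the battery is in the bowl at about (408, 228), and the bystanders look unmoved. Handing in.

```bash
python3 -c "
from station import ctrl
print(ctrl.finish_job())"
```

```text
the job is handed in; nothing more can be done
None
```

The job is done and handed in at about 30.6 s of the 72 s allowed; no verdict was reported.

- **Cover:** I squeezed both tabs fully (the fingers closed to 49.5 mm) and lifted the cover off along the deck's normal. I set it on the worktop at about (405, 122), outer side up, touching down with about 5 N before opening the fingers. In the last pictures it lies flat, with its top measured at about 32 mm against 33 mm expected.
- **Flat battery:** I pinched it across, lifted it along the normal and carried it over the clock. I lowered it into the white bowl to about 5 N of contact before letting go. The last pictures show it lying in the bowl.
- **Bystanders:** The bowl, mug, salt shaker and new battery look unmoved in the last pictures. I compared these by eye and did not measure them again.

The gripper was about 200 mm above the bowl and touching nothing at hand-in. No check failed; the only changes to the plan were two moves made to keep clear of the mug and the toaster.

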